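# Service the drive dock: sort its clips by feel, seat its bushings, run the self-test

### The job

Get the drive dock ready for use again: sort its orange spring clips by how stiff their jaws feel when squeezed, drop the weak ones in the grey tilt-out bin and put the sound ones in the blue clip tray, press both bronze guide bushings down until their shoulders sit flush on the dock, and push the bin shut. When all that is done, press the dock's green self-test button fully down and let it spring back. Leave the drives, the dish of screws, the spudger and the other things lying about where they are.

Things in the scene. Friction and masses are not known exactly. Their poses are not given: they have to be found in the camera images.
- clip_1: orange spring clip, 110 x 50 x 28 mm, lying flat on either face; all clips look alike, some are absent. Origin: on the pivot, centre of one face; z normal to that face; x along the jaws (tips at +45 mm, handles back to -66 mm). Hold it across the black grips (42 mm long, middle at x = -45 mm): 50 mm over them at rest, 32 mm squeezed to the stop, jaws open. 55 g. See clip_2 for springs
- clip_2: orange spring clip, same shape as clip_1. Springs of all clips, told only by squeezing, across the middle of the grips: a sound clip takes about 15 N to start, rising evenly to 23 N at the stop; a weak one about 3 N to start and 6 N at the stop. Any clip may be either
- clip_3: orange spring clip, same shape as clip_1, spring sound or weak as told at clip_2; may be absent
- clip_4: orange spring clip, same shape as clip_1, spring sound or weak as told at clip_2; may be absent
- clip_5: orange spring clip, same shape as clip_1, spring sound or weak as told at clip_2; may be absent
- clip_6: orange spring clip, same shape as clip_1, spring sound or weak as told at clip_2; may be absent
- bin_case: grey plastic carcass that holds the tilt-out bin, 150 mm deep, 260 mm wide, 175 mm high, fixed, with two black drives lying on top. Origin: centre of the lower front edge; x axis points into it, away from the open front; z up
- bin (a joint): tilt of the grey plastic bin about its lower front edge, 12 mm above the shelf: 0 rad shut (front upright against the carcass), up to 0.65 leaning out towards the front (-x of bin_case). The hinge is stiff: it stays where it is left and is pushed with about 3 N at the lip
- bin_in (a point): centre of the bin's inner floor; axes turn with the bin (x away from its front panel, y along the width, z up along the panel). Inside 106 mm deep, 230 mm wide, back and sides 105 mm high, front panel 160 mm high
- bin_mouth (a point): middle of the bin's open mouth, just above the back and side walls; it moves with the bin. Leaning out, the mouth is about 120 mm from front to back and clear from above
- bin_lip (a point): middle of the outer edge of the finger lip (140 mm wide, 8 mm thick) that stands 22 mm out from the top of the bin's front panel; push it towards the carcass to shut the bin. Shut, it lies 28 mm in front of bin_case's origin and 168 mm above the shelf
- clip_tray: blue steel tray for the dock's clips, fixed, 160 by 250 mm outside (x by y), 22 mm high, walls and floor 5 mm thick. Origin: centre of the underside
- bushing_left (a joint): how far the bronze guide bushing at the dock's +y end has been pressed, m: 0 stands 12 mm proud, 0.012 shoulder down on the dock. A tight press fit: it moves down with about 9 N and stays where it is left
- bushing_left_top (a point): centre of the top of the left bushing's shoulder, a bronze disc 44 mm across and 6 mm thick with a black dust plug in its bore (press straight down on the middle); fully home its top is 68 mm above the shelf
- bushing_right (a joint): how far the bronze guide bushing at the dock's -y end has been pressed, m: 0 stands 12 mm proud, 0.012 shoulder down on the dock. A tight press fit: it moves down with about 9 N and stays where it is left
- bushing_right_top (a point): centre of the top of the right bushing's shoulder, a bronze disc 44 mm across and 6 mm thick with a black dust plug in its bore (press straight down on the middle); fully home its top is 68 mm above the shelf
- test_button (a joint): travel of the green self-test button on the dock's top, m: 0 up, 0.006 fully down; takes 5 N, springs back
- test_button_top (a point): centre of the button's top, 28 mm across, 80 mm above the shelf when up, on the brushed aluminium dock (120 x 210 mm, 62 mm high, fixed), in a black collar 44 mm across and 12 mm high
- drive_a: black portable drive, 110 x 80 x 16 mm, on top of the bin's carcass, loose; not part of the job. Origin: centre of its underside
- drive_b: black portable drive, 110 x 80 x 16 mm, on top of the bin's carcass, loose; not part of the job. Origin: centre of its underside
- dish: white ceramic dish of screws, 84 mm across, 26 mm high, loose; not part of the job. Origin: centre of its underside
- spudger: blue plastic spudger, 155 mm long, 7 mm thick, loose; not part of the job. Origin: centre of its underside
- screwdriver: screwdriver, 190 mm long, loose; not part of the job. Origin: centre of its underside
- tape: roll of yellow tape, 90 mm across, 19 mm high, loose; not part of the job. Origin: centre of its underside

How it is judged (in metres and radians):
On the way, in this order (a step that is already met when the one before it is completed fails the run):
1. every weak clip is in the tilt-out bin and every sound one in the tray, both bushings are home and the bin is shut ((((x of clip_1 in the frame of clip_tray between -0.078 and 0.078 m and y of clip_1 in the frame of clip_tray between -0.123 and 0.123 m and z of clip_1 in the frame of clip_tray between -0.005 and 0.075 m) and y of clip_1_jaw_c2 in the frame of clip_1 below -0.02204 m) or ((x of clip_1 in the frame of bin_in between -0.065 and 0.065 m and y of clip_1 in the frame of bin_in between -0.125 and 0.125 m and z of clip_1 in the frame of bin_in between -0.02 and 0.14 m) and y of clip_1_jaw_c2 in the frame of clip_1 above -0.02204 m)) and (((x of clip_2 in the frame of clip_tray between -0.078 and 0.078 m and y of clip_2 in the frame of clip_tray between -0.123 and 0.123 m and z of clip_2 in the frame of clip_tray between -0.005 and 0.075 m) and y of clip_2_jaw_c2 in the frame of clip_2 below -0.02204 m) or ((x of clip_2 in the frame of bin_in between -0.065 and 0.065 m and y of clip_2 in the frame of bin_in between -0.125 and 0.125 m and z of clip_2 in the frame of bin_in between -0.02 and 0.14 m) and y of clip_2_jaw_c2 in the frame of clip_2 above -0.02204 m)) and (((x of clip_3 in the frame of clip_tray between -0.078 and 0.078 m and y of clip_3 in the frame of clip_tray between -0.123 and 0.123 m and z of clip_3 in the frame of clip_tray between -0.005 and 0.075 m) and y of clip_3_jaw_c2 in the frame of clip_3 below -0.02204 m) or ((x of clip_3 in the frame of bin_in between -0.065 and 0.065 m and y of clip_3 in the frame of bin_in between -0.125 and 0.125 m and z of clip_3 in the frame of bin_in between -0.02 and 0.14 m) and y of clip_3_jaw_c2 in the frame of clip_3 above -0.02204 m)) and (((x of clip_4 in the frame of clip_tray between -0.078 and 0.078 m and y of clip_4 in the frame of clip_tray between -0.123 and 0.123 m and z of clip_4 in the frame of clip_tray between -0.005 and 0.075 m) and y of clip_4_jaw_c2 in the frame of clip_4 below -0.02204 m) or ((x of clip_4 in the frame of bin_in between -0.065 and 0.065 m and y of clip_4 in the frame of bin_in between -0.125 and 0.125 m and z of clip_4 in the frame of bin_in between -0.02 and 0.14 m) and y of clip_4_jaw_c2 in the frame of clip_4 above -0.02204 m)) and (((x of clip_5 in the frame of clip_tray between -0.078 and 0.078 m and y of clip_5 in the frame of clip_tray between -0.123 and 0.123 m and z of clip_5 in the frame of clip_tray between -0.005 and 0.075 m) and y of clip_5_jaw_c2 in the frame of clip_5 below -0.02204 m) or ((x of clip_5 in the frame of bin_in between -0.065 and 0.065 m and y of clip_5 in the frame of bin_in between -0.125 and 0.125 m and z of clip_5 in the frame of bin_in between -0.02 and 0.14 m) and y of clip_5_jaw_c2 in the frame of clip_5 above -0.02204 m)) and (((x of clip_6 in the frame of clip_tray between -0.078 and 0.078 m and y of clip_6 in the frame of clip_tray between -0.123 and 0.123 m and z of clip_6 in the frame of clip_tray between -0.005 and 0.075 m) and y of clip_6_jaw_c2 in the frame of clip_6 below -0.02204 m) or ((x of clip_6 in the frame of bin_in between -0.065 and 0.065 m and y of clip_6 in the frame of bin_in between -0.125 and 0.125 m and z of clip_6 in the frame of bin_in between -0.02 and 0.14 m) and y of clip_6_jaw_c2 in the frame of clip_6 above -0.02204 m)) and value of joint each of bushing_left, bushing_right above 0.0105 m and value of joint bin below 0.06 rad), for 0.2 s.
2. the self-test button is pressed fully down (value of joint test_button above 0.0048 m), for 0.05 s.
At the end, for the whole second after the job is handed in: Weak clips lie in the grey bin, sound ones (told by their handles resting a little wider, jaw pads compressed) in the blue tray, at rest; bushings within 1.5 mm of home; bin shut within 0.06 rad; self-test button pressed (4.8 of 6 mm or more) after all that, and up again within 1.5 mm (all of step 1 and value of joint test_button below 0.0015 m and linear speed of each of clip_1, clip_2, clip_3, clip_4, clip_5, clip_6 below 0.05 m/s); the robot touches nothing.
It fails at once if a bystander (drives, dish, spudger, screwdriver, tape) is shifted more than 50 mm (distance of any of drive_a, drive_b, dish, spudger, screwdriver, tape from where it was at the start of the episode above 0.05 m).
Of clip_1, clip_2, clip_3, clip_4, clip_5, clip_6 only 4 to 6 are there at a start; the rules pass over those that are not, and their reading is None.
At some moment in a run one of clip_1, clip_2, clip_3, clip_4, clip_5, clip_6 may be knocked a few centimetres aside while the robot is not near it.
Once in a run the grip may slacken for a moment while it holds something.
It also fails if it takes over 210 s, if anything falls off the work surface, if the arm or the gripper's body presses on something with over 40 N, if the wrist force passes 120 N, or if a joint passes its speed limit or range.

### The arm

A 7-joint arm with a two-finger parallel gripper is mounted at the origin on the work surface. World frame = base frame: x ahead of the robot, y to its left, z up, the work surface at z = 0. Lengths are in mm, angles in rad, forces in N, time in s.
With the tool pointing down it reaches from about 425 to 950 mm from the base axis. Payload 4.7 kg.
Tool frame: the origin (TCP) lies between the finger pads; the fingertips stand 22 mm ahead of it and the grasp point (between the pads) lies 3 mm ahead of it; z points along the fingers, y is the line along which they close (so a half turn about z gives the same grasp; the last joint's range is limited). The gripper opens to 87 mm and grips with 3 to 60 N. Pads are 19 mm wide; open, the fingers measure 117 mm over their backs; the gripper's body (75 mm by 190 mm) begins 51 mm behind the grasp point.
Start: joints at [-1.178, 0.469, -0.049, 1.532, 0.024, 1.141, -0.082], TCP at [276.31, 615.873, 244.573] pointing down, gripper open.
Joint ranges: [-2.59, 2.59], [-0.33, 1.99], [-1.39, 1.29], [0.1, 2.45], [-1.04, 4.18], [0.21, 1.99], [-2.66, 2.66]. Speed limits (rad/s): [2.57, 2.57, 3.14, 3.14, 3.14, 3.14, 3.14].

### API

Orientations are given as [roll, pitch, yaw] about the fixed x, y, z axes, in that order (R = Rz(yaw) Ry(pitch) Rx(roll)).
In Python, from rig import bot gives the robot as it stands.
- The arm moves only by the shell command python3 -m handwheel 'ROWS'. ROWS is JSON, a list of rows, each a list of 3 entries, a list of its own where there are three numbers: the shift along the world's x, y, z in mm, then the turn about the world's z in degrees, then the opening, from -1 (shut) to 1 (fully open), so that 0 is half open. In form: [[[dx, dy, dz], turn, gripper], ...]. A call has exactly 5 rows; each row is the pose to reach, as a shift and turn from the pose commanded when the call began; what a row does not reach only later rows make up. A row lasts 1/12 s, in which the tool goes at most 41.7 mm and 7.16 degrees, less where a joint would pass 70% of its speed; a pose out of reach is approached as far as the arm can. A call with a gripper value outside its range is refused whole. The fingers move at their own pace and stop on an object; the grip force is fixed at half the most. Time passes only in rows, so rows that repeat a pose let the fingers close, or fill a call up. It gives the time, the measured TCP pose, the force, the opening and the grip force at its end, in the units of the state.
- bot.get_state(): the state, without advancing time (a new reading comes with each control period).
- bot.grab_frame(name): name is "scene" or "side" or "wrist"; returns the picture (400x640x3 uint8, blue, green, red); there is no depth.
- bot.get_calibration(name): a dict with "intrinsics" (3x3 intrinsics, pixels), "extrinsics" (4x4, takes a point from camera to world coordinates). Camera axes: x right, y down, z forward; pixel columns grow to the right and rows downward; lengths in mm; the calibration is good to about 2 mm. A picture is of the moment at which its call begins: read the wrist's pose just before it. get_calibration takes no time and is no camera call; for the wrist camera it gives the pose at the moment of the call.
- bot.job_done(): hands the job in; it is judged then, once.
The state is a dict: "t": time; "q": joint angles; "joint_velocities": joint speeds; "joint_torque": joint torques, N m; "tool_pos": TCP position; "tcp_rot": TCP orientation; "wrist_force": force on the tool from outside, world axes, zero at the start; "moment": the same for the moment, N m; "width": finger opening in mm; "gripper_force": force on a finger pad.
Only numpy, scipy, OpenCV 4.12 (cv2) and the standard library are available. Lean on these libraries where they do the work, as an engineer would, in place of code of your own. Each camera call takes 0.05 s, during which the arm holds its last target. There are 200 camera calls.

## Working session

There is one attempt and no reset: what is moved stays moved. The work goes in short steps, Python scripts to look and compute and a shell command to move; the robot and the scene stay as the last step left them, time stands still between calls to the robot, and variables do not carry over. Pictures are saved under pics/ and viewed, at most 14 in all, crops included, and the job is handed in when it is done.

```bash
mkdir -p pics; ls; python3 - <<'E'
from rig import bot
import cv2, numpy as np
s=bot.get_state()
for k in s: print(k, np.round(s[k],3))
a=bot.grab_frame("scene"); b=bot.grab_frame("side"); c=bot.grab_frame("wrist")
for n,i in zip(("scene","side","wrist"),(a,b,c)):
    cv2.imwrite(f"pics/{n}0.png",i); C=bot.get_calibration(n); print(n,np.round(C["intrinsics"],1).tolist(),np.round(C["extrinsics"],3).tolist())
E
```

```text
pics
t 0.0
q [-1.178  0.469 -0.049  1.534  0.024  1.141 -0.082]
joint_velocities [ 0.     0.001 -0.    -0.    -0.001 -0.001 -0.   ]
joint_torque [ 1.0000e-03 -5.0797e+01 -8.0000e-02 -2.3615e+01 -6.1000e-02  3.8000e-02
  0.0000e+00]
tool_pos [276.108 615.349 243.496]
tcp_rot [-3.14  0.    2.72]
wrist_force [-0.42   0.635 -0.265]
moment [ 0.013 -0.     0.011]
gripper_force 0.0
width 87.037
scene [[474.0, 0.0, 314.5], [0.0, 474.0, 199.7], [0.0, 0.0, 1.0]] [[0.243, 0.832, -0.499, 1203.485], [0.97, -0.207, 0.128, -135.553], [0.003, -0.515, -0.857, 1189.48], [0.0, 0.0, 0.0, 1.0]]
side [[466.6, 0.0, 311.0], [0.0, 466.6, 190.3], [0.0, 0.0, 1.0]] [[0.928, -0.278, 0.25, 167.172], [-0.373, -0.681, 0.63, -906.103], [-0.005, -0.677, -0.736, 1247.015], [0.0, 0.0, 0.0, 1.0]]
wrist [[346.4, 0.0, 317.8], [0.0, 346.4, 196.7], [0.0, 0.0, 1.0]] [[0.41, 0.872, 0.268, 201.577], [0.912, -0.392, -0.122, 648.749], [-0.001, 0.295, -0.956, 384.844], [0.0, 0.0, 0.0, 1.0]]
```

View pics/scene0.png

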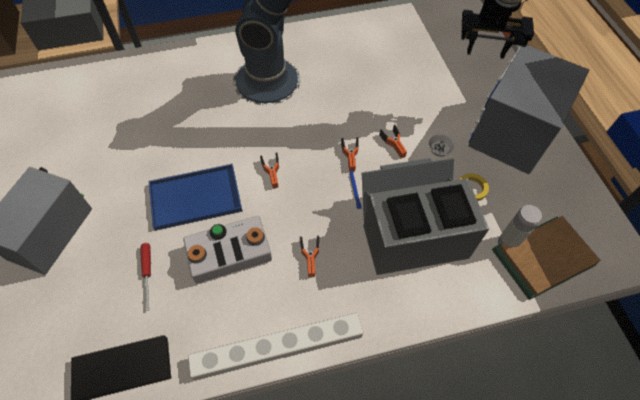

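View pics/side0.png

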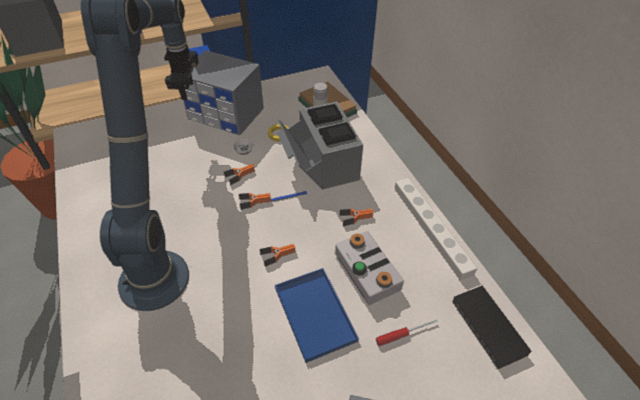

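The scene picture shows four clips at about (271,170), (350,155), (393,141), (311,255), the tray at (195,196), the dock at (227,248) with bushings at (196,253) and (255,236) and the button at (218,231), and the bin at (408,175). The side view also shows four clips. Next I'll take zoomed crops and measurements.

```bash
cat > h.py <<'E'
from rig import bot
import cv2, numpy as np
def ray(n,uv,C=None):
    C=C or bot.get_calibration(n); E=C["extrinsics"]; E=np.array(E)
    d=E[:3,:3]@np.linalg.solve(np.array(C["intrinsics"]),[uv[0],uv[1],1.0]); return E[:3,3],d
def onz(n,uv,z,C=None):
    o,d=ray(n,uv,C); return o+d*(z-o[2])/d[2]
def two(a,b):
    (o1,d1),(o2,d2)=ray("scene",a),ray("side",b)
    A=np.stack([d1,-d2],1); s=np.linalg.lstsq(A,o2-o1,rcond=None)[0]
    p,q=o1+d1*s[0],o2+d2*s[1]; return (p+q)/2,np.linalg.norm(p-q)
def proj(n,P):
    C=bot.get_calibration(n); E=np.linalg.inv(np.array(C["extrinsics"])); c=E[:3,:3]@np.array(P)+E[:3,3]
    u=np.array(C["intrinsics"])@c; return u[:2]/u[2]
def blobs(im,lo,hi,amin):
    m=cv2.inRange(cv2.cvtColor(im,cv2.COLOR_BGR2HSV),lo,hi)
    n,l,st,c=cv2.connectedComponentsWithStats(m); return [(c[i],st[i]) for i in range(1,n) if st[i][4]>=amin]
E
python3 - <<'E'
from h import *
a=cv2.imread("pics/scene0.png"); b=cv2.imread("pics/side0.png")
for n,i in(("scene",a),("side",b)):
    print(n,"orange",[(np.round(c,1).tolist(),int(s[4])) for c,s in blobs(i,(4,140,110),(16,255,255),15)])
    print(n,"green",[(np.round(c,1).tolist(),int(s[4])) for c,s in blobs(i,(50,100,50),(80,255,255),15)])
    print(n,"blue",[(np.round(c,1).tolist(),s.tolist()) for c,s in blobs(i,(100,120,40),(125,255,255),300)])
z=lambda i,x,y,w,h,k:cv2.resize(i[y:y+h,x:x+w],(w*k,h*k),interpolation=cv2.INTER_CUBIC)
cv2.imwrite("pics/z1.png",np.vstack([z(a,250,110,200,75,4),z(a,170,205,200,75,4)]))
cv2.imwrite("pics/z2.png",z(b,210,80,200,150,4))
E
```

```text
scene orange [([398.0, 144.1], 104), ([351.4, 156.4], 125), ([272.6, 173.2], 128), ([254.6, 235.2], 128), ([195.9, 252.8], 140), ([310.7, 260.9], 176)]
scene green [([217.0, 229.6], 89)]
scene blue [([176.2, 8.6], [124, 0, 121, 25, 1976]), ([627.6, 136.2], [607, 111, 33, 57, 1186]), ([192.7, 197.2], [150, 168, 91, 59, 3565])]
side orange [([41.8, 146.4], 56), ([20.5, 164.8], 982), ([243.9, 169.0], 72), ([261.3, 197.8], 114), ([351.9, 211.3], 15), ([364.0, 213.6], 120), ([357.1, 239.1], 62), ([283.7, 249.7], 142), ([384.0, 278.1], 72)]
side green [([359.0, 265.6], 58)]
side blue [([310.6, 33.9], [247, 0, 130, 90, 7974]), ([230.1, 42.0], [209, 27, 36, 33, 520]), ([315.8, 317.0], [276, 276, 81, 84, 3789])]
```

View pics/z1.png

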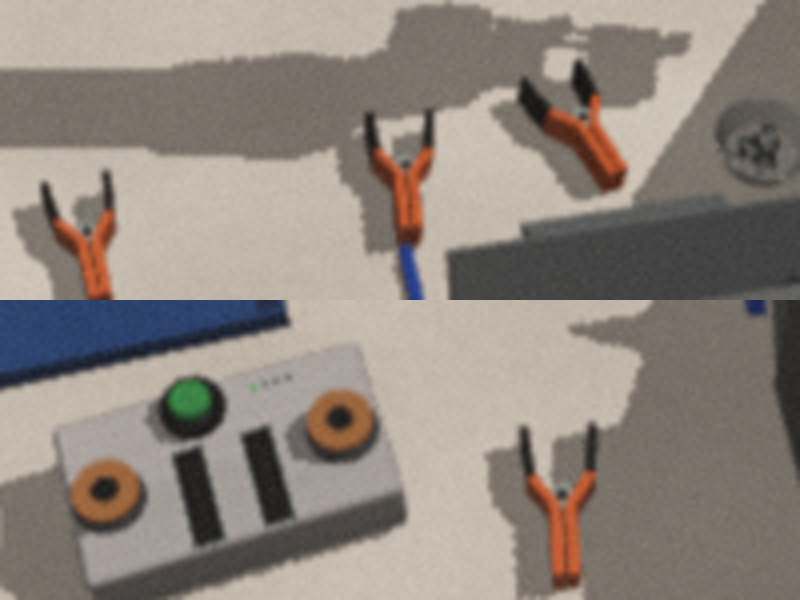

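View pics/z2.png

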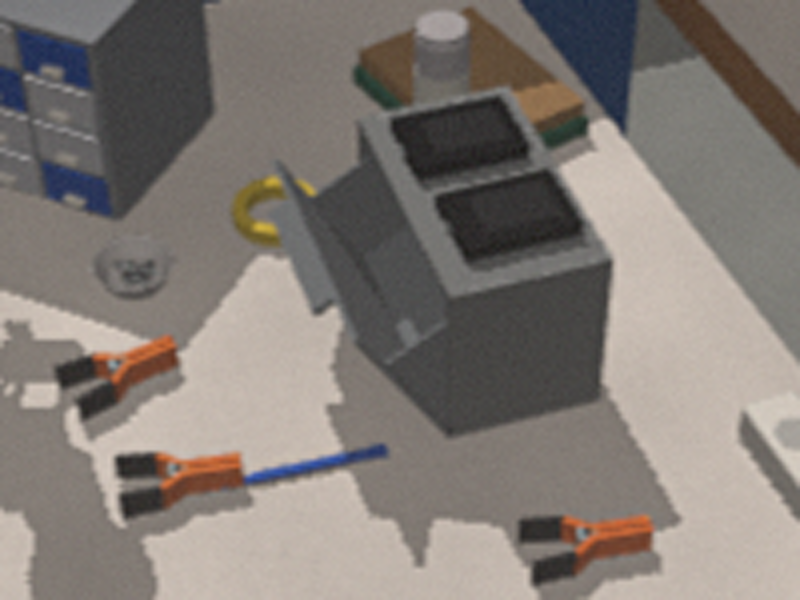

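The crops show all four clips with their grips towards the robot. The spudger touches the jaw tips of the second clip. The bin is leaning out, and the lip shows in the side view at about (286,140).

```bash
python3 - <<'E'
from h import *
r=lambda v:np.round(v,1).tolist()
for n,e1,e2,p in (("A",(261,155.8),(276.8,153),(271.8,167.8)),("B",(342.5,138.3),(357.5,137.8),(351.3,150.8)),("C",(380.8,130),(395,125.5),(395.8,138.8)),("D",(301.3,237.5),(318,236.3),(310.3,253.3))):
    E1,E2,P=[onz("scene",u,27)[:2] for u in(e1,e2,p)]; m=(E1+E2)/2; d=P-m; L=np.linalg.norm(d)
    g=P-45*d/L
    print(n,"piv",r(P),"grip",r(g),"axis deg",r(np.degrees(np.arctan2(d[1],d[0]))),"L",r(L),"w",r(np.linalg.norm(E1-E2)))
zz=lambda x,y:(210+x/4,80+y/4)
f=[onz("side",zz(*u),175)[:2] for u in((450,298),(608,262),(360,120),(510,88))]; print("case",[r(x) for x in f], r(np.linalg.norm(f[0]-f[2])),r(np.linalg.norm(f[0]-f[1])))
# tray
print("button",r(onz("scene",(217,229.6),80)),r(onz("side",(359,265.6),80)),two((217,229.6),(359,265.6)))
for u,v in(((254.6,235.2),(357.1,239.1)),((195.9,252.8),(384,278.1))): print("bush",r(onz("scene",u,80)),r(two(u,v)[0]))
for n in("scene","side"):
    im=cv2.imread(f"pics/{n}0.png"); m=cv2.inRange(cv2.cvtColor(im,cv2.COLOR_BGR2HSV),(100,120,40),(125,255,255))
    k,l,s,c=cv2.connectedComponentsWithStats(m); i=[j for j in range(k) if 3000<s[j][4]<5000][0]
    q=cv2.boxPoints(cv2.minAreaRect(np.array([onz(n,(x,y),22)[:2] for y,x in np.argwhere(l==i)],np.float32))); print("tray",n,r(q.mean(0)),r(q))
print("C now", r(bot.get_state()["tool_pos"]))
E
```

```text
A piv [388.1, -58.2] grip [343.1, -57.0] axis deg -1.5 L 50.7 w 48.6
B piv [384.7, 189.7] grip [340.7, 198.9] axis deg -11.7 L 49.3 w 46.7
C piv [373.5, 336.9] grip [329.4, 328.0] axis deg 11.4 L 48.7 w 49.7
D piv [686.3, -13.4] grip [642.2, -4.2] axis deg -11.8 L 49.0 w 45.8
case [[627.5, 147.9], [770.2, 138.3], [644.1, 401.8], [792.8, 393.7]] 254.5 142.9
button [584.4, -240.7, 80.0] [581.5, -242.2, 80.0] (array([ 582.62028001, -240.76790052,   77.13722889]), np.float64(0.49490485475591056))
bush [624.5, -147.8, 80.0] [621.1, -147.9, 73.3]
bush [637.7, -302.4, 80.0] [633.2, -303.6, 71.3]Traceback (most recent call last):
  File "<stdin>", line 15, in <module>
  File "h.py", line 7, in onz
    o,d=ray(n,uv,C); return o+d*(z-o[2])/d[2]
        ~~~^^^^^^^^
  File "h.py", line 4, in ray
    C=C or bot.get_calibration(n); E=C["extrinsics"]; E=np.array(E)
           ~~~~~~~~~~~~~~~~~~~^^^
ValueError: time passes only in moves, steps and waits
```

```bash
sed -i 's/^def ray.*/_c={}\ndef cal(n):\n    if n not in _c: _c[n]=bot.get_calibration(n)\n    return _c[n]\ndef ray(n,uv,C=None):/; s/C=C or bot.get_calibration(n)/C=C or cal(n)/; s/    C=bot.get_calibration(n); E=np.linalg/    C=cal(n); E=np.linalg/' h.py
python3 -m handwheel '[[[15,-35,10],4,1],[[30,-70,20],8,1],[[45,-105,30],12,1],[[60,-140,40],18,1],[[75,-175,55],24,1]]'
python3 -m handwheel '[[[15,-35,0],0,1],[[30,-70,0],0,1],[[45,-105,0],0,1],[[60,-140,0],0,1],[[79,-171,0],0,1]]'
python3 -m handwheel '[[[0,0,0],0,1],[[0,0,0],0,1],[[0,0,0],0,1],[[0,0,0],0,1],[[0,0,0],0,1]]'
python3 - <<'E'
from h import *
r=lambda v:np.round(v,1).tolist()
C=bot.get_calibration("wrist"); w=bot.grab_frame("wrist"); cv2.imwrite("pics/w1.png",w)
np.savez("w1.npz",K=C["intrinsics"],E=C["extrinsics"]); print(bot.get_state()["tool_pos"],bot.get_state()["q"])
for n in("scene","side"):
    im=cv2.imread(f"pics/{n}0.png"); m=cv2.inRange(cv2.cvtColor(im,cv2.COLOR_BGR2HSV),(100,120,40),(125,255,255))
    k,l,s,c=cv2.connectedComponentsWithStats(m); i=[j for j in range(k) if 3000<s[j][4]<5000][0]
    q=cv2.boxPoints(cv2.minAreaRect(np.array([onz(n,(x,y),22)[:2] for y,x in np.argwhere(l==i)],np.float32))); print("tray",n,r(q.mean(0)),r(q))
print("lip near",two((380.5,166.3),(289.5,158)),"far",two((430.5,159.3),(278.3,130)))
E
```

```text
t: 0.57
tool_pos: [351.3, 438.5, 298.8]
tcp_rot: [-3.139, -0.001, -3.139]
wrist_force: [0.8, 0.1, 0.7]
width: 87.3
gripper_force: 0.0
t: 0.98
tool_pos: [430.1, 267.4, 299.6]
tcp_rot: [-3.141, -0.0, 3.138]
wrist_force: [-0.3, -0.3, -0.1]
width: 87.2
gripper_force: 0.0
t: 1.4
tool_pos: [429.4, 271.4, 299.4]
tcp_rot: [3.141, -0.001, -3.141]
wrist_force: [-0.4, 0.6, -0.6]
width: 86.6
gripper_force: 0.0
[429.5420089  271.21983935 299.40246715] [-0.66676308  0.14705427  0.02335724  1.85189657 -0.00414196  1.14298254
  0.92875817]
tray scene [426.3999938964844, -294.8999938964844] [[347.3999938964844, -172.89999389648438], [348.1000061035156, -417.29998779296875], [505.29998779296875, -416.8999938964844], [504.70001220703125, -172.5]]
tray side [415.70001220703125, -301.20001220703125] [[336.5, -177.60000610351562], [337.8999938964844, -425.70001220703125], [494.8999938964844, -424.79998779296875], [493.5, -176.6999969482422]]
lip near (array([531.6994206 , 219.42448422, 133.48127309]), np.float64(6.225058774067564)) far (array([543.65796355, 360.35767378, 141.52222314]), np.float64(3.2351121228293094))
```

View pics/w1.png

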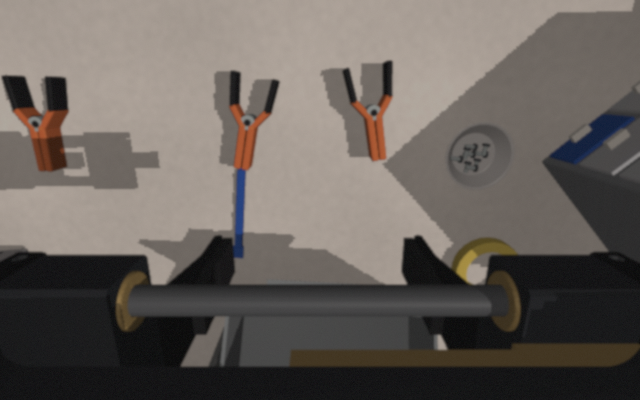

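The wrist view shows clips A, B and C. Their grip ends are at (15,78)/(57,78), (235,73)/(274,83) and (348,70)/(389,62), and their tips at (48,165), (243,165) and (378,157). The dish is at (473,155).

```bash
python3 - <<'E'
from h import *
r=lambda v:np.round(v,1).tolist()
d=np.load("w1.npz"); C=dict(intrinsics=d["K"],extrinsics=d["E"])
print(r(d["E"]))
for n,*u in (("A",(15,78),(57,78),(36,124),(48,160)),("B",(235,73),(274,83),(247,121),(243,162)),("C",(348,70),(389,62),(374,112),(378,154))):
    a,b,p,t=[onz("wrist",x,28,C)[:2] for x in u]; m=(a+b)/2; v=t-m; L=np.linalg.norm(v); e=v/L
    print(n,"ends",r(m),"piv",r(p),"tip",r(t),"L",r(L),"ang",r(np.degrees(np.arctan2(e[1],e[0]))),"grip",r(m+21*e),"w",r(np.linalg.norm(a-b)))
E
```

```text
[[0.0, 1.0, 0.3, 347.7], [1.0, -0.0, 0.0, 271.1], [0.0, 0.3, -1.0, 440.5], [0.0, 0.0, 0.0, 1.0]]
A ends [334.6, -45.9] piv [385.5, -58.2] tip [428.2, -53.9] L 93.9 ang -4.9 grip [355.6, -47.7] w 47.3
B ends [334.8, 200.2] piv [382.3, 188.8] tip [430.9, 181.0] L 98.0 ang -11.3 grip [355.4, 196.1] w 44.7
C ends [322.2, 328.0] piv [372.2, 336.6] tip [421.2, 343.7] L 100.3 ang 9.0 grip [342.9, 331.3] w 46.2
```

```bash

python3 -m handwheel '[[[-25,18,-40],3,1],[[-50,36,-80],6,1],[[-70,50,-115],9,1],[[-87,62,-150],9,1],[[-87,62,-150],9,1]]' >/dev/null
python3 -m handwheel '[[[0,0,-35],0,1],[[0,0,-70],0,1],[[0,0,-105],0,1],[[0,0,-123],0,1],[[0,0,-123],0,1]]'
python3 -m handwheel '[[[0,0,0],0,0.1],[[0,0,0],0,0.0],[[0,0,0],0,-0.06],[[0,0,0],0,-0.06],[[0,0,0],0,-0.06]]'
python3 -m handwheel '[[[0,0,0],0,-0.06],[[0,0,0],0,-0.06],[[0,0,0],0,-0.06],[[0,0,0],0,-0.06],[[0,0,0],0,-0.06]]'
```

```text
t: 2.28
tool_pos: [342.1, 332.2, 24.1]
tcp_rot: [-3.14, -0.003, -2.985]
wrist_force: [-0.8, 0.0, -0.6]
width: 87.1
gripper_force: 0.0
t: 2.7
tool_pos: [343.4, 332.1, 27.0]
tcp_rot: [3.141, 0.001, -2.987]
wrist_force: [0.3, -0.8, 0.2]
width: 61.1
gripper_force: 0.0
t: 3.12
tool_pos: [343.3, 332.1, 26.9]
tcp_rot: [3.141, 0.0, -2.987]
wrist_force: [-0.7, 0.3, 5.8]
width: 41.8
gripper_force: 17.6
```

```bash

python3 -m handwheel '[[[0,0,0],0,-1],[[0,0,0],0,-1],[[0,0,0],0,-1],[[0,0,0],0,-1],[[0,0,0],0,-1]]'
python3 -m handwheel '[[[0,0,25],0,-1],[[0,0,50],0,-1],[[0,0,75],0,-1],[[0,0,100],0,-1],[[20,-20,100],0,-1]]'
python3 -m handwheel '[[[20,-32,0],-3,-1],[[40,-64,0],-6,-1],[[60,-96,0],-9,-1],[[80,-128,0],-9,-1],[[100,-160,0],-9,-1]]'
python3 -m handwheel '[[[0,-40,0],0,-1],[[0,-80,0],0,-1],[[0,-120,0],0,-1],[[0,-160,0],0,-1],[[0,-200,0],0,-1]]'
python3 -m handwheel '[[[0,-40,0],0,-1],[[-10,-80,0],0,-1],[[-20,-120,0],0,-1],[[-30,-160,0],0,-1],[[-40,-195,0],0,-1]]'
python3 -m handwheel '[[[-5,-30,0],0,-1],[[-10,-60,0],0,-1],[[-15,-90,0],0,-1],[[-20,-120,0],0,-1],[[-26,-142,0],0,-1]]'
```

```text
t: 3.53
tool_pos: [343.5, 332.2, 26.9]
tcp_rot: [3.141, 0.001, -2.987]
wrist_force: [-0.4, -0.4, 5.8]
width: 32.2
gripper_force: 29.9
t: 3.95
tool_pos: [362.2, 317.6, 130.6]
tcp_rot: [3.134, 0.005, -2.979]
wrist_force: [0.5, 0.4, 0.6]
width: 32.2
gripper_force: 29.9
t: 4.37
tool_pos: [463.7, 150.0, 126.3]
tcp_rot: [-3.141, -0.0, 3.139]
wrist_force: [1.1, 1.2, -0.9]
width: 32.0
gripper_force: 29.9
t: 4.78
tool_pos: [462.6, -50.1, 126.3]
tcp_rot: [-3.142, -0.001, 3.139]
wrist_force: [1.3, 1.0, -0.5]
width: 32.5
gripper_force: 29.9
t: 5.2
tool_pos: [422.0, -245.8, 126.3]
tcp_rot: [-3.141, -0.0, 3.137]
wrist_force: [0.9, 0.5, -0.8]
width: 32.5
gripper_force: 29.8
t: 5.62
tool_pos: [396.3, -387.9, 126.2]
tcp_rot: [-3.14, -0.0, 3.137]
wrist_force: [0.1, -0.4, -0.4]
width: 32.3
gripper_force: 29.8
```

```bash

python3 -m handwheel '[[[0,0,-25],0,-1],[[0,0,-50],0,-1],[[0,0,-75],0,-1],[[0,0,-90],0,-1],[[0,0,-90],0,-1]]'
python3 -m handwheel '[[[0,0,0],0,0.4],[[0,0,0],0,0.4],[[0,0,0],0,0.4],[[0,0,0],0,0.4],[[0,0,0],0,0.4]]'
python3 -m handwheel '[[[0,0,35],0,0.4],[[0,0,70],0,0.5],[[0,0,105],0,1],[[0,0,140],0,1],[[20,40,140],0,1]]'
python3 - <<'E'
from h import *
w=bot.grab_frame("scene"); cv2.imwrite("pics/s2.png",cv2.resize(w[100:300,120:440],None,fx=2.5,fy=2.5,interpolation=cv2.INTER_CUBIC))
print([np.round(c,1).tolist() for c,s in blobs(w,(4,140,110),(16,255,255),15)])
E
```

```text
t: 6.03
tool_pos: [395.4, -383.7, 33.3]
tcp_rot: [3.138, -0.005, 3.139]
wrist_force: [0.4, 1.1, -1.0]
width: 32.0
gripper_force: 29.8
t: 6.45
tool_pos: [397.6, -378.2, 37.3]
tcp_rot: [3.129, -0.003, -3.141]
wrist_force: [-1.5, 16.8, 14.0]
width: 56.5
gripper_force: 9.1
t: 6.87
tool_pos: [415.3, -358.7, 185.7]
tcp_rot: [-3.127, 0.012, 3.125]
wrist_force: [0.9, -1.1, 0.3]
width: 78.0
gripper_force: 0.0
[[486.5, 5.0], [501.2, 21.4], [351.4, 156.5], [272.5, 173.2], [165.7, 206.5], [254.6, 235.2], [195.9, 252.8], [310.7, 260.7]]
```

View pics/s2.png

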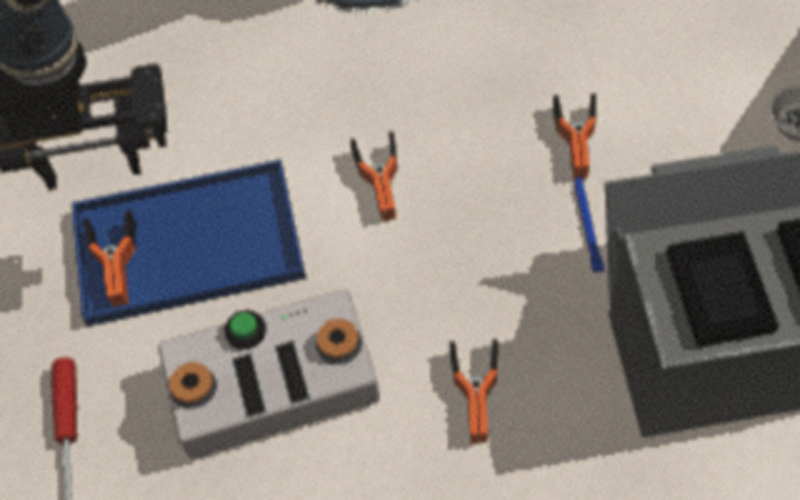

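The picture shows one clip in the tray at about (115,250) of the crop. Clips A, B and D are unmoved.

```bash

python3 -m handwheel '[[[5,40,0],-2,1],[[10,80,0],-5,1],[[15,120,-10],-5,1],[[18,160,-20],-5,1],[[20,200,-30],-5,1]]' >/dev/null
python3 -m handwheel '[[[0,35,-20],0,1],[[0,70,-40],0,1],[[0,97,-60],0,1],[[0,97,-60],0,1],[[0,97,-60],0,1]]'
python3 -m handwheel '[[[-25,0,0],0,1],[[-45,0,0],0,1],[[-60,0,0],0,1],[[-75,0,0],0,1],[[-85,0,0],0,1]]'
python3 -m handwheel '[[[0,0,0],0,1],[[0,0,0],0,1],[[0,0,0],0,1],[[0,0,0],0,1],[[0,0,0],0,1]]'
```

```text
t: 7.75
tool_pos: [435.8, -49.4, 86.6]
tcp_rot: [3.141, -0.0, 3.056]
wrist_force: [-0.4, -0.1, 0.2]
width: 87.2
gripper_force: 0.0
t: 8.17
tool_pos: [350.3, -52.3, 87.6]
tcp_rot: [-3.142, 0.002, 3.048]
wrist_force: [0.1, -1.1, 0.4]
width: 87.2
gripper_force: 0.0
t: 8.58
tool_pos: [352.0, -50.9, 86.7]
tcp_rot: [3.142, 0.001, 3.051]
wrist_force: [-0.3, 1.3, 0.8]
width: 87.1
gripper_force: 0.0
```

```bash

python3 -m handwheel '[[[0,0,-25],0,1],[[0,0,-50],0,1],[[0,0,-60],0,1],[[0,0,-60],0,1],[[0,0,-60],0,1]]'
python3 -m handwheel '[[[0,0,0],0,0.1],[[0,0,0],0,0.0],[[0,0,0],0,-0.06],[[0,0,0],0,-0.06],[[0,0,0],0,-0.06]]'
python3 -m handwheel '[[[0,0,0],0,-0.06],[[0,0,0],0,-0.06],[[0,0,0],0,-0.06],[[0,0,0],0,-0.06],[[0,0,0],0,-0.06]]'
python3 -m handwheel '[[[0,0,0],0,-0.06],[[0,0,0],0,-0.06],[[0,0,0],0,-0.06],[[0,0,0],0,-0.06],[[0,0,0],0,-0.06]]'
```

```text
t: 9.0
tool_pos: [351.0, -50.9, 26.2]
tcp_rot: [-3.142, -0.002, 3.051]
wrist_force: [-0.0, -0.5, -0.5]
width: 86.6
gripper_force: 0.0
t: 9.42
tool_pos: [351.2, -50.9, 27.0]
tcp_rot: [3.141, 0.001, 3.051]
wrist_force: [-0.2, -0.0, 0.4]
width: 61.3
gripper_force: 0.1
t: 9.83
tool_pos: [350.9, -51.0, 26.8]
tcp_rot: [3.142, -0.0, 3.051]
wrist_force: [-1.6, -0.3, 6.1]
width: 41.9
gripper_force: 16.9
t: 10.25
tool_pos: [350.9, -51.0, 26.8]
tcp_rot: [3.142, -0.0, 3.051]
wrist_force: [-1.2, -0.1, 5.8]
width: 41.4
gripper_force: 17.6
```

```bash

python3 -m handwheel '[[[0,0,0],0,-1],[[0,0,0],0,-1],[[0,0,0],0,-1],[[0,0,0],0,-1],[[0,0,25],0,-1]]' >/dev/null
python3 -m handwheel '[[[0,0,25],0,-1],[[0,0,50],0,-1],[[0,0,75],0,-1],[[10,-30,75],0,-1],[[20,-60,75],0,-1]]'
python3 -m handwheel '[[[8,-40,0],2,-1],[[16,-80,0],5,-1],[[20,-120,0],5,-1],[[23,-160,0],5,-1],[[26,-200,0],5,-1]]'
python3 -m handwheel '[[[0,-7,-20],0,-1],[[0,-7,-50],0,-1],[[0,-7,-76],0,-1],[[0,-7,-76],0,-1],[[0,-7,-76],0,-1]]'
python3 -m handwheel '[[[0,0,0],0,0.35],[[0,0,0],0,0.35],[[0,0,0],0,0.35],[[0,0,0],0,0.35],[[0,0,0],0,0.35]]'
python3 -m handwheel '[[[0,0,35],0,0.4],[[0,0,70],0,0.5],[[0,0,105],0,1],[[0,0,130],0,1],[[20,40,130],0,1]]'
```

```text
t: 11.08
tool_pos: [372.1, -110.6, 128.3]
tcp_rot: [3.141, 0.005, 3.056]
wrist_force: [0.9, 0.2, -0.2]
width: 31.4
gripper_force: 29.9
t: 11.5
tool_pos: [396.6, -312.6, 126.3]
tcp_rot: [3.141, -0.0, 3.139]
wrist_force: [1.2, 0.6, -0.1]
width: 31.0
gripper_force: 29.9
t: 11.92
tool_pos: [395.9, -317.2, 49.6]
tcp_rot: [3.14, -0.003, 3.139]
wrist_force: [0.5, -0.4, -1.2]
width: 30.7
gripper_force: 29.9
t: 12.33
tool_pos: [397.4, -318.0, 51.5]
tcp_rot: [-3.141, 0.001, 3.139]
wrist_force: [-0.4, 0.5, -0.0]
width: 55.0
gripper_force: 0.1
t: 12.75
tool_pos: [415.1, -289.6, 187.0]
tcp_rot: [-3.131, 0.01, 3.125]
wrist_force: [1.5, -0.9, 1.3]
width: 77.8
gripper_force: 0.0
```

```bash

python3 -m handwheel '[[[20,34,0],-4,1],[[40,68,0],-8,1],[[60,102,0],-12,1],[[80,136,0],-12,1],[[105,165,0],-12,1]]' >/dev/null
python3 -m handwheel '[[[32,25,0],0,1],[[64,50,0],0,1],[[96,75,-10],0,1],[[125,95,-20],0,1],[[139,103,-40],0,1]]'
python3 -m handwheel '[[[0,0,-30],0,1],[[0,0,-60],0,1],[[0,0,-90],0,1],[[0,0,-114],0,1],[[0,0,-114],0,1]]'
python3 -m handwheel '[[[0,0,0],0,0.1],[[0,0,0],0,0.0],[[0,0,0],0,-0.06],[[0,0,0],0,-0.06],[[0,0,0],0,-0.06]]'
python3 -m handwheel '[[[0,0,0],0,-0.06],[[0,0,0],0,-0.06],[[0,0,0],0,-0.06],[[0,0,0],0,-0.06],[[0,0,0],0,-0.06]]' >/dev/null
python3 -m handwheel '[[[0,0,0],0,-0.06],[[0,0,0],0,-0.06],[[0,0,0],0,-0.06],[[0,0,0],0,-0.06],[[0,0,0],0,-0.06]]'
```

```text
t: 13.58
tool_pos: [664.6, -7.1, 142.5]
tcp_rot: [3.137, 0.007, 2.935]
wrist_force: [0.6, 0.5, 0.4]
width: 87.0
gripper_force: 0.0
t: 14.0
tool_pos: [659.4, -12.5, 24.4]
tcp_rot: [-3.141, -0.002, 2.929]
wrist_force: [0.2, 0.4, 0.3]
width: 87.3
gripper_force: 0.0
t: 14.42
tool_pos: [659.8, -12.6, 27.3]
tcp_rot: [3.141, 0.001, 2.929]
wrist_force: [0.7, -0.2, -0.9]
width: 61.4
gripper_force: 0.0
t: 15.25
tool_pos: [659.8, -12.4, 26.9]
tcp_rot: [3.141, 0.0, 2.929]
wrist_force: [-1.3, 1.1, 4.9]
width: 41.0
gripper_force: 6.7
```

Clip D reads 6.7 N at 41 mm, so it is weak and goes in the bin. I'll lift it, then check the bin geometry.

```bash

python3 -m handwheel '[[[0,0,0],0,-1],[[0,0,0],0,-1],[[0,0,0],0,-1],[[0,0,0],0,-1],[[0,0,0],0,-1]]' >/dev/null
python3 -m handwheel '[[[0,0,40],-7,-1],[[0,0,80],-14,-1],[[0,0,120],-21,-1],[[0,0,160],-28,-1],[[0,0,200],-35,-1]]' >/dev/null
python3 -m handwheel '[[[-12,35,15],-7,-1],[[-24,70,15],-14,-1],[[-36,105,15],-21,-1],[[-48,140,15],-28,-1],[[-58,170,15],-35,-1]]'>/dev/null
python3 -m handwheel '[[[0,35,0],-6,-1],[[0,70,0],-12,-1],[[0,105,0],-12,-1],[[0,130,0],-12,-1],[[0,140,0],-12,-1]]'
python3 -m handwheel '[[[0,0,0],0,-1],[[0,0,0],0,-1],[[0,0,0],0,-1],[[0,0,0],0,-1],[[0,0,0],0,-1]]'
python3 - <<'E'
from h import *
b=bot.grab_frame("side"); cv2.imwrite("pics/b1.png",cv2.resize(b[60:210,210:410],None,fx=4,fy=4,interpolation=cv2.INTER_CUBIC))
print(two((371.2,194),(322.5,154.5)))
E
```

```text
t: 16.92
tool_pos: [599.9, 302.9, 239.9]
tcp_rot: [-3.14, -0.001, 1.505]
wrist_force: [0.8, 0.2, -1.6]
width: 32.9
gripper_force: 29.5
t: 17.33
tool_pos: [602.2, 295.1, 241.9]
tcp_rot: [3.141, 0.0, 1.495]
wrist_force: [0.5, 0.7, -0.6]
width: 33.2
gripper_force: 29.5
(array([629.51395989, 158.07816225, 168.33886149]), np.float64(6.090876490343685))
```

View pics/b1.png

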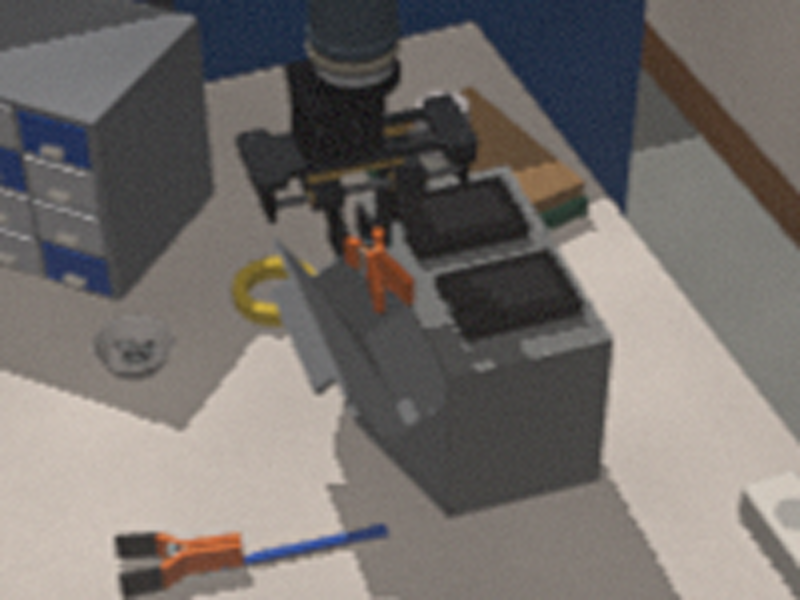

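```bash

python3 -m handwheel '[[[-2,2,-15],0,-1],[[-2,4,-32],0,-1],[[-2,4,-32],0,-1],[[-2,4,-32],0,-1],[[-2,4,-32],0,-1]]'
python3 -m handwheel '[[[0,0,0],0,0.3],[[0,0,0],0,0.3],[[0,0,0],0,0.3],[[0,0,0],0,0.3],[[0,0,0],0,0.3]]'
python3 -m handwheel '[[[0,0,0],0,0.32],[[0,0,0],0,0.32],[[0,0,20],0,0.5],[[0,0,40],0,0.6],[[-40,-10,60],0,1]]'
python3 - <<'E'
from h import *
b=bot.grab_frame("side"); cv2.imwrite("pics/b2.png",cv2.resize(b[60:210,210:410],None,fx=3,fy=3,interpolation=cv2.INTER_CUBIC))
a=bot.grab_frame("scene")
for i in (a,b): print([np.round(c,1).tolist() for c,s in blobs(i,(4,140,110),(16,255,255),15)])
E
```

```text
t: 17.8
tool_pos: [600.2, 301.0, 210.5]
tcp_rot: [3.14, -0.0, 1.497]
wrist_force: [-0.0, 0.4, 0.0]
width: 32.8
gripper_force: 29.5
t: 18.22
tool_pos: [599.8, 301.4, 210.0]
tcp_rot: [3.141, -0.0, 1.498]
wrist_force: [-0.8, -0.6, 0.3]
width: 54.7
gripper_force: 0.0
t: 18.63
tool_pos: [567.5, 292.9, 267.7]
tcp_rot: [3.136, 0.001, 1.496]
wrist_force: [0.0, -0.1, 1.3]
width: 69.6
gripper_force: 0.0
[[486.6, 5.1], [501.2, 21.4], [351.3, 156.6], [185.4, 204.0], [164.3, 208.2], [255.3, 235.7], [196.0, 252.8]]
[[41.8, 146.6], [306.4, 150.9], [20.5, 164.9], [261.5, 197.6], [359.0, 237.1], [384.0, 278.1], [331.1, 312.5], [317.4, 311.5], [335.9, 331.0]]
```

View pics/b2.png

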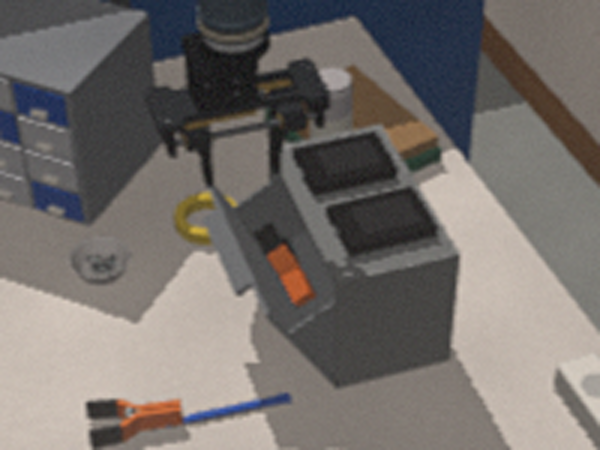

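The weak clip is lying inside the bin, at about (288,265) in the crop. Clip B is next.

```bash

python3 -m handwheel '[[[-30,-12,0],7,1],[[-60,-24,0],14,1],[[-90,-36,0],21,1],[[-120,-48,0],28,1],[[-150,-60,0],35,1]]' >/dev/null
python3 -m handwheel '[[[-12,-7,-25],7,1],[[-24,-14,-50],14,1],[[-36,-21,-75],21,1],[[-48,-28,-100],28,1],[[-56,-35,-130],35,1]]' >/dev/null
python3 -m handwheel '[[[0,0,0],6,1],[[0,0,-10],13,1],[[0,0,-10],13,1],[[0,0,-10],13,1],[[0,0,-10],13,1]]'
```

```text
t: 19.98
tool_pos: [357.7, 197.5, 128.2]
tcp_rot: [3.141, 0.001, 2.944]
wrist_force: [0.8, 1.2, 0.9]
width: 87.4
gripper_force: 0.0
```

```bash
python3 - <<'E'
from h import *
w=bot.grab_frame("wrist"); cv2.imwrite("pics/w2.png",w); print(bot.get_state()["tool_pos"],bot.get_state()["tcp_rot"])
print([np.round(c,1).tolist() for c,s in blobs(w,(4,140,110),(16,255,255),40)])
C=bot.get_calibration("wrist"); 
for c,s in blobs(w,(4,140,110),(16,255,255),100): print(onz("wrist",c,20,C))
E
```

```text
[357.77105122 197.64056576 128.3021181 ] [3.14057025e+00 8.06156372e-04 2.94450976e+00]
[[303.6, 254.5], [323.9, 252.6]]
[398.06717186 177.91765419  20.        ]
[399.58485682 194.04581465  20.        ]
```

```bash

python3 -m handwheel '[[[-4,-1,-30],0,1],[[-4,-1,-60],0,1],[[-4,-1,-90],0,1],[[-4,-1,-102],0,1],[[-4,-1,-102],0,1]]'
python3 -m handwheel '[[[0,0,0],0,0.1],[[0,0,0],0,0.0],[[0,0,0],0,-0.06],[[0,0,0],0,-0.06],[[0,0,0],0,-0.06]]' >/dev/null
python3 -m handwheel '[[[0,0,0],0,-0.06],[[0,0,0],0,-0.06],[[0,0,0],0,-0.06],[[0,0,0],0,-0.06],[[0,0,0],0,-0.06]]' >/dev/null
python3 -m handwheel '[[[0,0,0],0,-0.06],[[0,0,0],0,-0.06],[[0,0,0],0,-0.06],[[0,0,0],0,-0.06],[[0,0,0],0,-0.06]]'
python3 -m handwheel '[[[0,0,0],0,-1],[[0,0,0],0,-1],[[0,0,0],0,-1],[[0,0,0],0,-1],[[0,0,0],0,-1]]'
```

```text
t: 20.45
tool_pos: [352.6, 195.9, 24.1]
tcp_rot: [-3.139, -0.002, 2.945]
wrist_force: [1.4, -0.7, -0.3]
width: 87.0
gripper_force: 0.0
t: 21.7
tool_pos: [353.3, 196.6, 26.1]
tcp_rot: [3.141, -0.0, 2.947]
wrist_force: [-1.7, -0.1, 5.5]
width: 40.9
gripper_force: 5.8
t: 22.12
tool_pos: [353.4, 196.7, 26.1]
tcp_rot: [3.141, 0.0, 2.947]
wrist_force: [-1.0, 0.5, 6.5]
width: 31.4
gripper_force: 29.9
```

```bash

python3 -m handwheel '[[[0,0,25],0,-1],[[0,0,60],0,-1],[[0,0,100],-7,-1],[[0,0,140],-14,-1],[[0,0,180],-21,-1]]'
python3 -m handwheel '[[[30,12,15],-7,-1],[[60,24,30],-14,-1],[[90,36,39],-21,-1],[[120,48,39],-28,-1],[[150,60,39],-35,-1]]'
python3 -m handwheel '[[[30,12,0],-7,-1],[[60,24,0],-14,-1],[[85,35,0],-21,-1],[[97,45,0],-27,-1],[[97,45,0],-27,-1]]' >/dev/null
python3 -m handwheel '[[[0,0,0],0,-1],[[0,0,0],0,-1],[[0,0,0],0,-1],[[0,0,0],0,-1],[[0,0,0],0,-1]]'
```

```text
t: 22.53
tool_pos: [352.6, 195.6, 207.3]
tcp_rot: [-3.141, -0.0, 2.574]
wrist_force: [0.9, 1.5, -0.4]
width: 31.7
gripper_force: 29.8
t: 22.95
tool_pos: [504.6, 256.9, 245.4]
tcp_rot: [3.14, -0.001, 1.964]
wrist_force: [-0.5, 1.2, -0.6]
width: 31.5
gripper_force: 29.8
t: 23.78
tool_pos: [599.7, 300.9, 245.2]
tcp_rot: [-3.142, -0.001, 1.498]
wrist_force: [-0.7, -0.5, -0.3]
width: 31.5
gripper_force: 29.8
```

```bash

python3 -m handwheel '[[[0,0,-15],0,-1],[[0,0,-35],0,-1],[[0,0,-35],0,-1],[[0,0,-35],0,-1],[[0,0,-35],0,-1]]'
python3 -m handwheel '[[[0,0,0],0,0.3],[[0,0,0],0,0.3],[[0,0,0],0,0.3],[[0,0,0],0,0.3],[[0,0,0],0,0.3]]' 
python3 -m handwheel '[[[0,0,0],0,0.32],[[0,0,0],0,0.32],[[0,0,20],0,0.5],[[0,0,40],0,0.6],[[-40,-10,60],0,1]]'
python3 -m handwheel '[[[-35,-5,0],7,0],[[-70,-5,0],14,0],[[-105,-5,0],21,-1],[[-120,-5,0],28,-1],[[-120,-5,0],35,-1]]'
python3 - <<'E'
from h import *
b=bot.grab_frame("side"); a=bot.grab_frame("scene")
k=lambda i,x,y:cv2.resize(i[y:y+150,x:x+200],None,fx=2,fy=2,interpolation=cv2.INTER_CUBIC)
cv2.imwrite("pics/b3.png",np.vstack([np.hstack([k(b,210,60),k(a,310,110)]),np.hstack([k(b,210,230),k(a,120,130)])]))
for i in (a,b): print([np.round(c,1).tolist() for c,s in blobs(i,(4,140,110),(16,255,255),15)])
E
```

```text
t: 24.2
tool_pos: [600.6, 301.4, 210.8]
tcp_rot: [3.14, -0.001, 1.498]
wrist_force: [-0.0, -0.1, -0.7]
width: 31.8
gripper_force: 29.8
t: 24.62
tool_pos: [600.3, 301.3, 210.0]
tcp_rot: [3.141, -0.0, 1.498]
wrist_force: [0.6, -0.8, -1.0]
width: 53.4
gripper_force: 0.5
t: 25.03
tool_pos: [568.1, 292.9, 268.0]
tcp_rot: [3.136, 0.001, 1.496]
wrist_force: [-0.7, 0.6, 1.4]
width: 69.3
gripper_force: 0.0
t: 25.45
tool_pos: [439.9, 287.9, 268.3]
tcp_rot: [-3.14, -0.003, 2.119]
wrist_force: [-0.1, 0.6, -0.2]
width: 50.5
gripper_force: 0.0
[[486.6, 5.0], [501.2, 21.5], [185.8, 204.7], [165.3, 206.6], [254.5, 235.2], [196.0, 252.9]]
[[304.7, 147.3], [41.9, 146.5], [20.5, 164.8], [356.9, 239.1], [383.9, 278.0], [330.5, 312.1], [317.2, 311.5], [335.8, 330.7]]
```

View pics/b3.png

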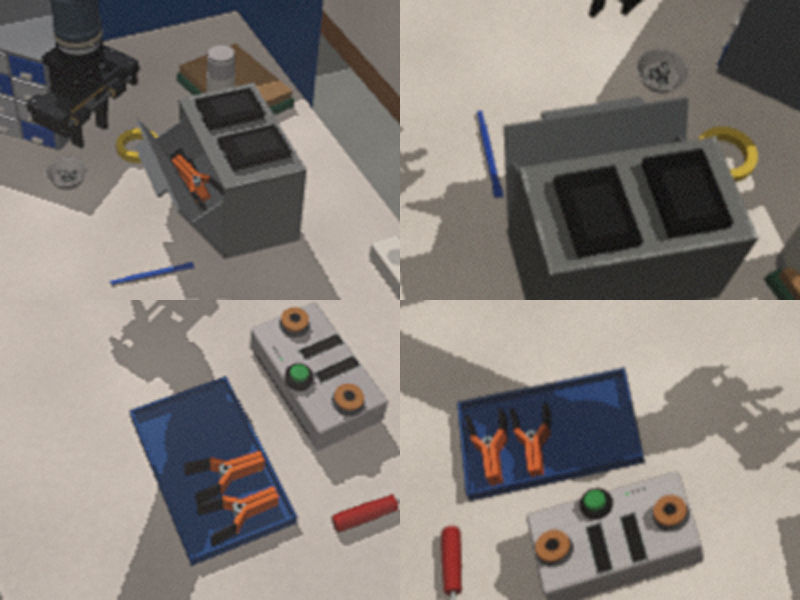

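Both weak clips are in the bin and both sound ones are in the tray. Next I'll push the bin shut.

```bash

python3 -m handwheel '[[[10,0,-15],7,-1],[[20,0,-35],14,-1],[[30,0,-55],21,-1],[[30,0,-80],28,-1],[[30,0,-100],35,-1]]'
python3 -m handwheel '[[[0,0,-10],7,-1],[[0,0,-16],14,-1],[[0,0,-16],20,-1],[[0,0,-16],20,-1],[[0,0,-16],20,-1]]'
python3 -m handwheel '[[[15,0,0],0,-1],[[30,0,0],0,-1],[[45,0,0],0,-1],[[55,0,0],0,-1],[[65,0,0],0,-1]]'
python3 -m handwheel '[[[10,-1,0],0,-1],[[20,-1,0],0,-1],[[30,-2,0],0,-1],[[40,-2,0],0,-1],[[48,-3,0],0,-1]]'
```

```text
t: 25.97
tool_pos: [475.1, 286.6, 166.4]
tcp_rot: [-3.141, 0.001, 2.72]
wrist_force: [0.5, 0.4, 0.1]
width: 9.3
gripper_force: 0.0
t: 26.38
tool_pos: [474.8, 286.9, 151.9]
tcp_rot: [3.142, 0.0, 3.063]
wrist_force: [0.1, 0.3, -0.2]
width: 0.3
gripper_force: 0.0
t: 26.8
tool_pos: [538.6, 287.5, 152.1]
tcp_rot: [-3.141, -0.002, 3.067]
wrist_force: [-2.9, 0.7, 3.0]
width: -0.0
gripper_force: 2.5
t: 27.22
tool_pos: [588.4, 284.1, 152.0]
tcp_rot: [3.141, 0.001, 3.068]
wrist_force: [-1.1, 0.5, 0.2]
width: 0.5
gripper_force: 0.5
```

```bash

for i in 1 2; do python3 -m handwheel '[[[2,0,0],0,-1],[[4,0,0],0,-1],[[6,0,0],0,-1],[[6,0,0],0,-1],[[6,0,0],0,-1]]' | grep -E "pos|wrist"; done
python3 -m handwheel '[[[2,0,0],0,-1],[[4,0,0],0,-1],[[4,0,0],0,-1],[[4,0,0],0,-1],[[4,0,0],0,-1]]' | grep -E "pos|wrist"
```

```text
tool_pos: [592.8, 284.3, 151.9]
wrist_force: [0.0, 0.5, -0.5]
tool_pos: [596.4, 284.5, 151.9]
wrist_force: [-7.6, -1.0, 4.9]
tool_pos: [596.5, 284.5, 151.9]
wrist_force: [-16.7, -2.3, 11.4]
```

```bash

python3 -m handwheel '[[[-20,0,0],0,-1],[[-50,0,0],0,-1],[[-50,-10,30],0,-1],[[-50,-40,55],0,-1],[[-45,-80,55],0,-1]]' >/dev/null
python3 -m handwheel '[[[8,-40,0],0,-1],[[16,-80,0],0,-1],[[24,-120,0],0,-1],[[32,-160,0],0,-1],[[40,-200,0],0,-1]]' >/dev/null
python3 -m handwheel '[[[8,-40,-10],0,-1],[[16,-80,-30],0,-1],[[24,-120,-50],0,-1],[[32,-152,-70],0,-1],[[32,-152,-90],0,-1]]' >/dev/null
python3 -m handwheel '[[[0,0,0],0,-1],[[0,0,0],0,-1],[[0,0,0],0,-1],[[0,0,0],0,-1],[[0,0,0],0,-1]]'
python3 - <<'E'
from h import *
b=bot.grab_frame("side"); a=bot.grab_frame("scene")
k=lambda i,x,y:cv2.resize(i[y:y+150,x:x+200],None,fx=2,fy=2,interpolation=cv2.INTER_CUBIC)
cv2.imwrite("pics/b4.png",np.vstack([np.hstack([k(b,210,60),k(a,310,110)]),np.hstack([k(b,280,200),k(a,150,170)])]))
E
```

```text
t: 30.13
tool_pos: [631.0, -146.3, 118.6]
tcp_rot: [3.141, 0.003, 3.071]
wrist_force: [0.9, 0.2, 0.6]
width: 0.6
gripper_force: 0.0
```

View pics/b4.png

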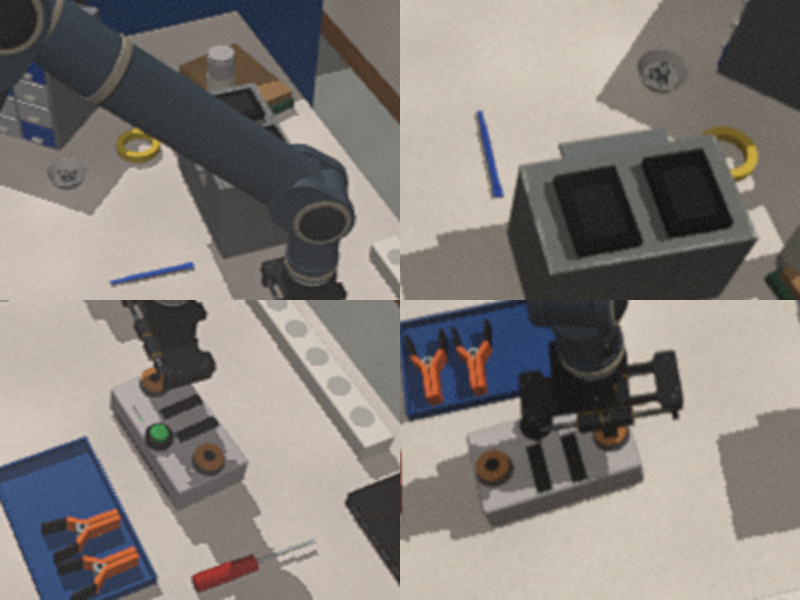

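The bin is shut, flush with the carcass. Next I'll press the left bushing.

```bash

python3 -m handwheel '[[[-8,-2,0],0,-1],[[-8,-2,-6],0,-1],[[-8,-2,-12],0,-1],[[-8,-2,-12],0,-1],[[-8,-2,-12],0,-1]]'
python3 -m handwheel '[[[0,0,-4],0,-1],[[0,0,-8],0,-1],[[0,0,-12],0,-1],[[0,0,-14],0,-1],[[0,0,-14],0,-1]]'
python3 -m handwheel '[[[0,0,-2],0,-1],[[0,0,-3],0,-1],[[0,0,-4],0,-1],[[0,0,-4],0,-1],[[0,0,-4],0,-1]]'
```

```text
t: 30.65
tool_pos: [621.4, -149.6, 104.2]
tcp_rot: [3.141, -0.001, 3.069]
wrist_force: [-0.3, -0.1, -0.5]
width: 0.2
gripper_force: 0.0
t: 31.07
tool_pos: [622.4, -149.9, 91.9]
tcp_rot: [3.141, 0.001, 3.069]
wrist_force: [-1.2, 0.1, 5.5]
width: 0.3
gripper_force: 3.0
t: 31.48
tool_pos: [622.5, -150.0, 90.3]
tcp_rot: [3.14, 0.001, 3.069]
wrist_force: [-6.8, 2.0, 19.3]
width: 0.6
gripper_force: 9.8
```

```bash

python3 -m handwheel '[[[0,0,-2],0,-1],[[0,0,-3],0,-1],[[0,0,-4],0,-1],[[0,0,-4],0,-1],[[0,0,-4],0,-1]]'
python3 -m handwheel '[[[0,0,10],0,-1],[[0,0,40],0,-1],[[0,-35,50],0,-1],[[0,-70,50],0,-1],[[5,-105,50],0,-1]]' >/dev/null
python3 -m handwheel '[[[4,-30,0],0,-1],[[8,-47,0],0,-1],[[8,-47,-20],0,-1],[[8,-47,-30],0,-1],[[8,-47,-30],0,-1]]'
```

```text
t: 31.9
tool_pos: [622.6, -150.1, 90.1]
tcp_rot: [3.139, 0.002, 3.069]
wrist_force: [-14.6, 4.1, 41.6]
width: 0.4
gripper_force: 20.5
t: 32.73
tool_pos: [633.8, -301.4, 100.4]
tcp_rot: [3.141, -0.004, 3.069]
wrist_force: [0.3, 0.4, -0.3]
width: 0.0
gripper_force: 0.0
```

```bash

python3 -m handwheel '[[[1,-1,-4],0,-1],[[1,-1,-8],0,-1],[[1,-1,-11],0,-1],[[1,-1,-13],0,-1],[[1,-1,-13],0,-1]]'
python3 -m handwheel '[[[0,0,-2],0,-1],[[0,0,-4],0,-1],[[0,0,-5],0,-1],[[0,0,-5],0,-1],[[0,0,-5],0,-1]]'
python3 -m handwheel '[[[0,0,-1],0,-1],[[0,0,-2],0,-1],[[0,0,-2],0,-1],[[0,0,-2],0,-1],[[0,0,-2],0,-1]]'
```

```text
t: 33.15
tool_pos: [635.6, -301.3, 91.3]
tcp_rot: [3.14, -0.001, 3.071]
wrist_force: [-4.7, 1.8, 6.9]
width: 0.4
gripper_force: 3.1
t: 33.57
tool_pos: [635.6, -301.4, 90.3]
tcp_rot: [3.139, -0.001, 3.07]
wrist_force: [-10.5, 5.0, 24.1]
width: 0.5
gripper_force: 12.3
t: 33.98
tool_pos: [635.7, -301.4, 90.2]
tcp_rot: [3.139, -0.0, 3.07]
wrist_force: [-13.2, 6.6, 34.2]
width: 0.2
gripper_force: 16.7
```

```bash

python3 -m handwheel '[[[0,0,10],0,-1],[[-15,15,45],0,-1],[[-35,40,60],0,-1],[[-53,60,60],0,-1],[[-53,60,60],0,-1]]' >/dev/null
python3 -m handwheel '[[[0,0,0],0,-1],[[0,0,0],0,-1],[[0,0,0],0,-1],[[0,0,0],0,-1],[[0,0,0],0,-1]]'
python3 - <<'E'
from h import *
b=bot.grab_frame("side"); a=bot.grab_frame("scene")
k=lambda i,x,y:cv2.resize(i[y:y+150,x:x+200],None,fx=2,fy=2,interpolation=cv2.INTER_CUBIC)
cv2.imwrite("pics/b5.png",np.vstack([np.hstack([k(b,210,60),k(a,310,110)]),np.hstack([k(b,260,210),k(a,120,140)])]))
E
```

```text
t: 34.82
tool_pos: [583.1, -243.5, 142.5]
tcp_rot: [-3.141, -0.001, 3.068]
wrist_force: [-0.2, -0.5, 0.1]
width: 0.2
gripper_force: 0.0
```

View pics/b5.png

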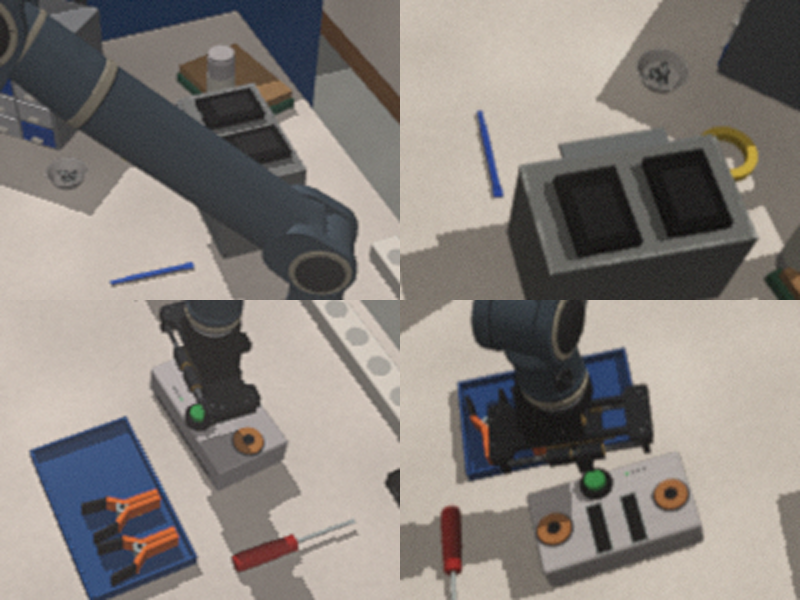

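Both bushings sit flush, the bin is shut and the clips are in the tray. Next is the button.

```bash

python3 -m handwheel '[[[0,2,-15],0,-1],[[0,2,-30],0,-1],[[0,2,-36],0,-1],[[0,2,-40],0,-1],[[0,2,-40],0,-1]]'
python3 -m handwheel '[[[0,0,-3],0,-1],[[0,0,-6],0,-1],[[0,0,-8],0,-1],[[0,0,-8],0,-1],[[0,0,-8],0,-1]]'
python3 -m handwheel '[[[0,0,-2],0,-1],[[0,0,-3],0,-1],[[0,0,-3],0,-1],[[0,0,-3],0,-1],[[0,0,-3],0,-1]]'
```

```text
t: 35.33
tool_pos: [582.2, -240.6, 102.5]
tcp_rot: [3.141, -0.002, 3.069]
wrist_force: [-1.8, 2.3, 3.4]
width: 0.3
gripper_force: 1.8
t: 35.75
tool_pos: [583.1, -241.1, 100.0]
tcp_rot: [3.14, 0.002, 3.068]
wrist_force: [-9.3, 4.6, 28.2]
width: 0.6
gripper_force: 14.0
t: 36.17
tool_pos: [583.2, -241.2, 99.7]
tcp_rot: [3.139, 0.002, 3.068]
wrist_force: [-14.5, 7.5, 42.7]
width: 0.5
gripper_force: 21.7
```

```bash

python3 -m handwheel '[[[0,0,2],0,-1],[[0,0,4],0,-1],[[0,0,6],0,-1],[[0,0,7],0,-1],[[0,0,7],0,-1]]'|grep -E "pos|wrist"
for i in 1 2 3 4 5 6 7; do python3 -m handwheel '[[[0,0,0.5],0,-1],[[0,0,1],0,-1],[[0,0,1],0,-1],[[0,0,1],0,-1],[[0,0,1],0,-1]]'|grep -E "pos|wrist"; done
```

```text
tool_pos: [583.1, -241.0, 100.4]
wrist_force: [-3.2, 1.4, 9.6]
tool_pos: [583.1, -241.0, 100.5]
wrist_force: [-2.7, 0.8, 6.5]
tool_pos: [583.0, -241.0, 101.0]
wrist_force: [-1.5, 0.2, 5.0]
tool_pos: [583.1, -241.0, 102.0]
wrist_force: [-0.8, -0.5, 4.1]
tool_pos: [583.0, -241.0, 103.0]
wrist_force: [0.3, -0.5, 3.6]
tool_pos: [583.1, -241.0, 104.0]
wrist_force: [0.8, -2.2, 2.7]
tool_pos: [582.8, -240.6, 104.8]
wrist_force: [0.2, -1.7, 2.5]
tool_pos: [582.7, -240.5, 105.8]
wrist_force: [0.1, -1.3, 2.3]
```

```bash

for i in 1 2 3 4 5; do python3 -m handwheel '[[[0,0,0.5],0,-1],[[0,0,1],0,-1],[[0,0,1],0,-1],[[0,0,1],0,-1],[[0,0,1],0,-1]]'|grep -E "pos|wrist"; done
python3 - <<'E'
from h import *
b=bot.grab_frame("side"); a=bot.grab_frame("scene")
k=lambda i,x,y:cv2.resize(i[y:y+60,x:x+80],None,fx=5,fy=5,interpolation=cv2.INTER_CUBIC)
cv2.imwrite("pics/b6.png",np.hstack([k(b,320,225),k(a,180,195)]))
E
```

```text
tool_pos: [582.4, -240.4, 106.6]
wrist_force: [0.1, 0.5, 0.4]
tool_pos: [582.8, -240.8, 107.9]
wrist_force: [-0.5, -0.2, 0.3]
tool_pos: [582.9, -240.8, 109.0]
wrist_force: [0.0, -0.6, -1.1]
tool_pos: [582.8, -240.8, 109.9]
wrist_force: [0.8, -1.1, 0.2]
tool_pos: [582.8, -240.8, 111.0]
wrist_force: [-0.0, -0.1, -0.2]
```

View pics/b6.png

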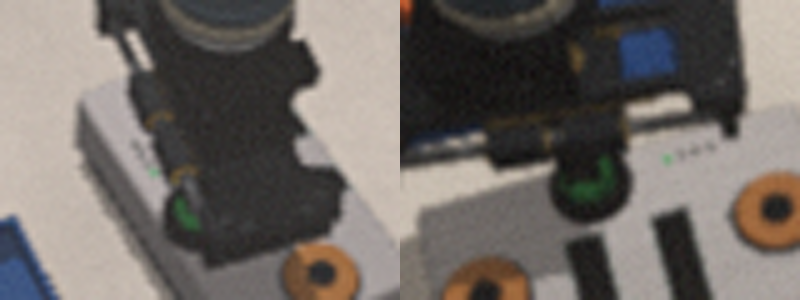

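The button gave exactly 6 mm of sprung travel, rising to 5 N before a hard stop. That means it was pressed fully down and has come back up. I'll retreat, do a last check and hand in.

```bash

python3 -m handwheel '[[[0,0,30],0,-1],[[0,0,60],0,-1],[[0,20,90],0,-1],[[0,60,100],0,-1],[[0,100,100],0,-1]]' >/dev/null
python3 -m handwheel '[[[0,40,0],0,-1],[[0,60,0],0,-1],[[0,60,0],0,-1],[[0,60,0],0,-1],[[0,60,0],0,-1]]'
python3 - <<'E'
from h import *
b=bot.grab_frame("side"); a=bot.grab_frame("scene")
cv2.imwrite("pics/b7.png",np.vstack([np.hstack([cv2.resize(b[200:350,260:460],None,fx=2,fy=2),cv2.resize(a[140:290,120:320],None,fx=2,fy=2)]),np.hstack([cv2.resize(b[50:200,200:400],None,fx=2,fy=2),cv2.resize(a[110:260,310:510],None,fx=2,fy=2)])]))
E
```

```text
t: 42.52
tool_pos: [582.7, -82.0, 211.1]
tcp_rot: [-3.141, 0.0, 3.068]
wrist_force: [0.3, 0.1, -0.6]
width: 0.4
gripper_force: 0.0
```

View pics/b7.png

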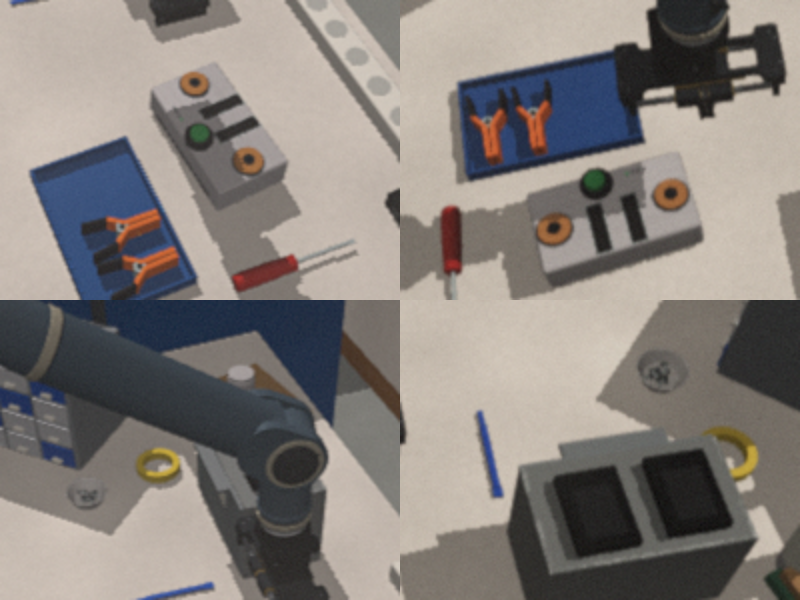

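The last view shows the clips in the tray, the bushings flush, the button up and the bin shut.

```bash
python3 -c "
from rig import bot
print(bot.job_done())"
```

```text
the job is handed in; nothing more can be done
None
```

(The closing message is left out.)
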